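# Shut and fasten the puzzle box

## Task

Shut the lid of the red wooden puzzle box, then fasten it: with the fingers in the slot of the big round stud on the lid, press the stud gently and turn it clockwise until it drops fully into its catch. Do not force the stud, and leave the other things in the drawer where they are.

Things in the scene. Friction and masses are not known exactly. Their poses are not given: they have to be found in the camera images.
- puzzle_box: red wooden box fixed to the floor of the drawer, 200 (x) x 220 (y) x 85 mm without its lid. Origin: centre of its underside, z up; its -x side faces roughly to the robot. It carries the lid and the stud.
- lid (a joint): angle of the lid, rad: 0 shut (resting on the box), growing as it opens. The hinge runs along the box's y axis, 85 mm above the box's origin and 100 mm to its +x side. A stiff friction hinge holds the lid at any angle; 2 to 5 N downwards near its free edge shuts it.
- lid_hinge (a point): point on the hinge axis of the lid (middle of the far rim of the box, at the lid's underside); axes turn with the lid, parallel to the box's when shut.
- lid_edge (a point): point on the lid's upper face near its free edge, half-way along it: the place to push. The lid is 206 x 226 mm and 14 mm thick; in the lid's own frame (origin at lid_hinge) this point is at x = -178 mm, y = 0, z = 14 mm; the free edge is 25 mm further out. The stud stands between it and the hinge, the near edge of the stud 38 mm away.
- slot (a point): centre of the floor of the slot of the stud. x runs along the slot, y across it, z out of the lid; it moves with the stud. The stud is a round wooden head, 80 mm across, its axis 100 mm from the hinge in the middle of the lid. The slot crosses the whole head: 30 mm wide, 14 mm deep, open at both ends, between two straight cheeks. With the lid shut and the stud not pressed in, the slot's floor is 18 mm above the lid's upper face (the cheeks' tops 32 mm above it).
- stud_head: the round wooden head of the stud described under slot; origin on its axis, 18 mm below the floor of the slot, axes as those of slot. More than 60 N on it, even for a moment, is rough handling.
- stud_turn (a joint): turn of the stud about its axis, rad, clockwise seen from above is positive; at 0 the slot lies along the box's x axis. It starts between 0 and 0.25 and turns easily (under 0.3 N m while pressed lightly), staying where it is left; stops at 2.1.
- stud_press (a joint): how far the stud is pressed in, m: 0 fully out (start), 0.011 fully in. It slides stiffly (about 4.5 N) and stays where it is left. Away from the catch a ledge stops it firmly at about 0.004; the ledge has one gap, the catch, which lies anywhere between 0.8 and 1.6 of stud_turn (different each time, not visible, to be felt). Pressed there it drops on to 0.011; about 0.1 rad to either side of the catch's middle still lets it drop.
- caddy: white plastic crayon caddy, 150 x 90 x 75 mm; loose bystander in the drawer, origin at the centre of its underside
- truck: small toy truck, 130 x 80 x 75 mm; loose bystander in the drawer, origin at the centre of its underside
- cups: tapering stack of building cups, 84 mm wide, 96 mm high; loose bystander in the drawer, origin at the centre of its underside
- pencil_cup: ceramic pencil cup, 76 mm wide, 95 mm high, pencils reaching 155 mm; loose bystander in the drawer, origin at the centre of its underside
- marble_jar: glass jar, 60 mm wide, 90 mm high; loose bystander in the drawer, origin at the centre of its underside
- arch: wooden toy arch, 50 x 110 x 80 mm; loose bystander in the drawer, origin at the centre of its underside

How it is judged:
By the outcome, as a careful person would: the job done as asked, in the order asked, and still so for the second after the job is handed in, with the robot touching nothing.
It also fails if it takes over 56 s, if anything falls off the work surface, if the arm or the gripper's body presses on something with over 40 N, if the wrist force passes 120 N, or if a joint passes its speed limit or range.

## Robot

A 6-joint arm with a two-finger parallel gripper is mounted at the origin on the work surface. World frame = base frame: x ahead of the robot, y to its left, z up, the work surface at z = 0. Lengths are in m, angles in rad, forces in N, time in s.
With the tool pointing down it reaches from about 0.325 to 0.775 m from the base axis. Payload 5.5 kg.
Tool frame: the origin (TCP) lies between the finger pads; the fingertips stand 8 mm ahead of it and the grasp point (between the pads) lies 11 mm behind it (tcp_to_tips is the distance from the TCP to the fingertips, in m); z points along the fingers, y is the line along which they close (so a half turn about z gives the same grasp; the last joint's range is limited). The gripper opens to 88 mm and grips with 3 to 60 N. Pads are 20 mm wide; open, the fingers measure 115 mm over their backs; the gripper's body (75 mm by 178 mm) begins 61 mm behind the grasp point.
Start: joints at [-1.35, 0.091, 1.231, -0, 1.82, -0.057], TCP at [0.165, -0.577, 0.231] pointing down, gripper open.
Joint ranges: [-2.87, 2.87], [-0.86, 2.18], [0.17, 2.46], [-1.51, 4.65], [0.06, 2.69], [-2.65, 2.65]. Speed limits (rad/s): [2.57, 2.57, 3.01, 3.14, 3.14, 3.14].

## Interface

Orientations are given as a unit quaternion [w, x, y, z].
In Python, from bench import * gives the robot as it stands. Calls block until the motion is done:
- move_to(position, orientation): joint-space move of the TCP to a pose.
- move_l(position, speed=0.15, orientation=None): straight line of the TCP; orientation=None keeps the orientation; speed is the mean speed in m/s.
- movej(angles): joint-space move.
- gripper_open() and close(): open the fingers fully, or close them until they stop; the grip force is fixed at half the most.
- hold(seconds).
- inverse_kinematics(position, orientation): joint angles nearest the present ones, or None.
- state(): the state.
- get_image(name): name is "side" or "top"; returns a dict with "frame" (400x640x3 uint8, blue, green, red), "depth" (400x640 float32, m along the optical axis (not along the pixel's ray), 0 where there is no reading), "camera_matrix" (3x3 intrinsics, pixels), "k1" (the pictures are not rectified: a ray, as slopes to the right and down, at radius r is drawn at 1 + k1 r^2 times it, then the intrinsics apply), "view" (4x4, takes a point from world to camera coordinates). Camera axes: x right, y up, looking along -z (the intrinsics and any distortion apply to the point x, -y, -z); pixel columns grow to the right and rows downward; lengths in m; the calibration is good to about 2 mm. A picture is of the moment at which its call begins.
A pose or a line that the arm cannot do raises IKError and nothing moves.
- job_done(): hands the job in; it is judged then, once.
The state is a dict: "time": time; "joint_pos": joint angles; "dq": joint speeds; "joint_torque": joint torques, N m; "ee_pos": TCP position; "ee_rot": TCP orientation; "ft_force": force on the tool from outside, world axes, zero at the start; "moment": the same for the moment, N m; "finger_gap": finger opening in m; "finger_force": force on a finger pad.
Only numpy, scipy, OpenCV 4.12 (cv2) and the standard library are available. Lean on these libraries where they do the work, as an engineer would, in place of code of your own. Each camera call takes 0.05 s, during which the arm holds its last target. There are 200 camera calls.

## Working session

There is one attempt and no reset: what is moved stays moved. The work goes in short steps, each a Python script; the robot and the scene stay as the last script left them, time stands still between calls to the robot, and variables do not carry over. Pictures are saved under pics/ and viewed, at most 10 in all, crops included, and the job is handed in when it is done.

```bash
mkdir -p pics; ls
python3 - <<'E'
from bench import *
import numpy as np,cv2
s=state();print(s['time'],s['ee_pos'],s['ee_rot'],s['ft_force'],s['finger_gap'])
for n in("side","top"):
    d=get_image(n);cv2.imwrite(f'pics/{n}0.png',d['frame']);np.savez(f'{n}0.npz',**{k:np.array(v) for k,v in d.items()})
    print(n,d['camera_matrix'],d['k1'],np.linalg.inv(d['view']))
E
```

```text
pics
0.0 [ 0.16448915 -0.57672719  0.22951136] [-9.72216911e-04  9.90368843e-01  1.38450730e-01 -7.64822944e-05] [0.05773599 1.07353646 0.12219117] 0.08778015115819235
side [[388.56807352   0.         318.23015265]
 [  0.         388.56807352 198.23319611]
 [  0.           0.           1.        ]] -0.07007990606382333 [[-0.79088065  0.44913557 -0.41567419  0.22278906]
 [-0.61188748 -0.56917953  0.54920704  0.56648114]
 [ 0.01007517  0.68870306  0.72497351  0.8444291 ]
 [ 0.          0.          0.          1.        ]]
top [[519.8722814    0.         314.08637599]
 [  0.         519.8722814  203.2186171 ]
 [  0.           0.           1.        ]] -0.10447906008714032 [[ 0.00472286  0.99820352 -0.05972799  0.51041405]
 [-0.99996754  0.00432442 -0.00679855  0.00490201]
 [-0.00652805  0.05975816  0.99819154  1.649569  ]
 [ 0.          0.          0.          1.        ]]
```

View pics/top0.png

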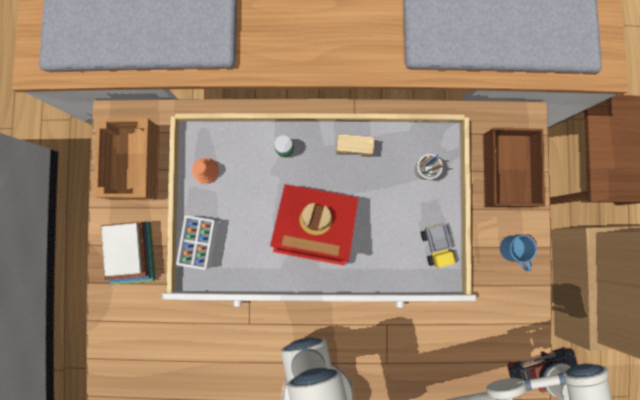

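View pics/side0.png

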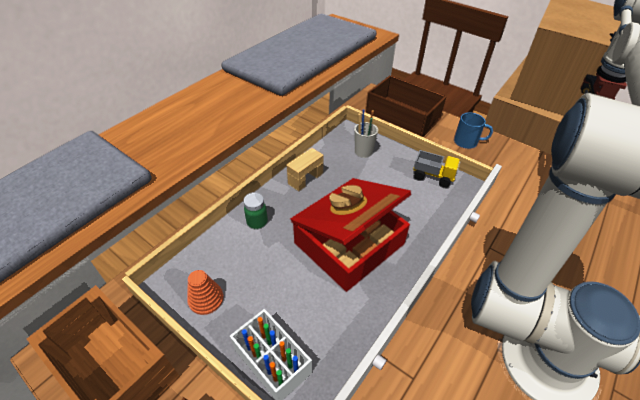

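The top view shows the box with its lid ajar around (315,225) and the stud at (316,218), with its slot close to vertical in the picture. The free edge faces the robot, from about (272,258) to (348,263). The side view confirms the lid is partly open. Next I'll fit the lid plane from depth.

```bash
cat > h.py <<'E'
import numpy as np,cv2
def cloud(d):
    """world xyz for each pixel (400x640x3), nan where no depth"""
    K=np.array(d['camera_matrix']);k1=float(d['k1']);z=np.array(d['depth'])
    v,u=np.mgrid[:400,:640].astype(np.float64)
    p=cv2.undistortPoints(np.stack([u.ravel(),v.ravel()],1)[:,None],K,np.array([k1,0,0,0,0.]))[:,0]
    x=p[:,0].reshape(400,640);y=p[:,1].reshape(400,640)
    c=np.stack([x*z,-y*z,-z,np.ones_like(z)],-1)@np.linalg.inv(d['view']).T
    c=c[...,:3];c[z<=0]=np.nan
    return c
def red(d):
    h=cv2.cvtColor(d['frame'],cv2.COLOR_BGR2HSV)
    return ((h[...,0]<6)|(h[...,0]>174))&(h[...,1]>190)&(h[...,2]>60)
E
python3 - <<'E'
from h import *
np.set_printoptions(precision=4,suppress=True)
d=dict(np.load('top0.npz'));P=cloud(d)
m=red(d);m[:,:265]=0;m[:,365:]=0;m[:180]=0;m[270:]=0
# upper face: red pixels, robust plane z=a x+b y+c
pts=P[m];pts=pts[~np.isnan(pts[:,0])]
q=pts
for i in range(8):
    A=np.c_[q[:,:2],np.ones(len(q))];s=np.linalg.lstsq(A,q[:,2],rcond=None)[0]
    r=pts[:,2]-np.c_[pts[:,:2],np.ones(len(pts))]@s; q=pts[abs(r)<max(.004,.02-.003*i)]
print(len(pts),len(q),s,'angle',np.arctan(np.hypot(*s[:2])),'downhill yaw',np.arctan2(-s[1],-s[0]))
g=-s[:2]/np.hypot(*s[:2]);ang=np.arctan(np.hypot(*s[:2]))
# box x axis direction = downhill (towards hinge)
ex=np.r_[g*np.cos(ang),-np.sin(ang)];ey=np.r_[-g[1],g[0],0];n=np.cross(ex,ey)
w=np.c_[q@ex,q@ey].astype(np.float32);R=cv2.minAreaRect(w);print('rect',R)
corn=cv2.boxPoints(R);h=(q@n).mean()
print('corners',np.array([c[0]*ex+c[1]*ey+h*n for c in corn]))
for v,u in [(218,303),(214,318),(223,316),(218,316),(212,309),(218,326),(280,316),(280,230),(140,230)]: print((u,v),P[v,u],'above lid',P[v,u]@n-h)
cv2.imwrite('pics/crop.png',cv2.resize(d['frame'][175:275,260:370],None,fx=6,fy=6,interpolation=2)[:600,:660])
E
```

```text
2983 2140 [-0.4825  0.0862  0.4138] angle 0.45571934904745737 downhill yaw -0.17687536204312637
rect ((0.4161294400691986, 0.10809843987226486), (0.21604692935943604, 0.20417700707912445), 89.33406829833984)
corners [[ 0.4377 -0.0769  0.196 ]
 [ 0.6178 -0.1115  0.1062]
 [ 0.658   0.1007  0.1051]
 [ 0.4779  0.1353  0.1949]]
(303, 218) [0.5561 0.0459 0.1875] above lid 0.0341025988378717
(318, 214) [0.5684 0.0037 0.1667] above lid 0.024047156586862017
(316, 223) [0.5425 0.0093 0.1731] above lid 0.01813477850822981
(316, 218) [0.5569 0.0093 0.1677] above lid 0.01953020170849329
(309, 212) [0.5737 0.0293 0.1737] above lid 0.03060663773038308
(326, 218) [ 0.5567 -0.019   0.1789] above lid 0.031712479655949255
(316, 280) [0.3675 0.0089 0.0141] above lid -0.20037888942164234
(230, 280) [0.365  0.2798 0.0102] above lid -0.22596980029880673
(230, 140) [0.8101 0.2861 0.0097] above lid -0.03405890794805405
```

View pics/crop.png

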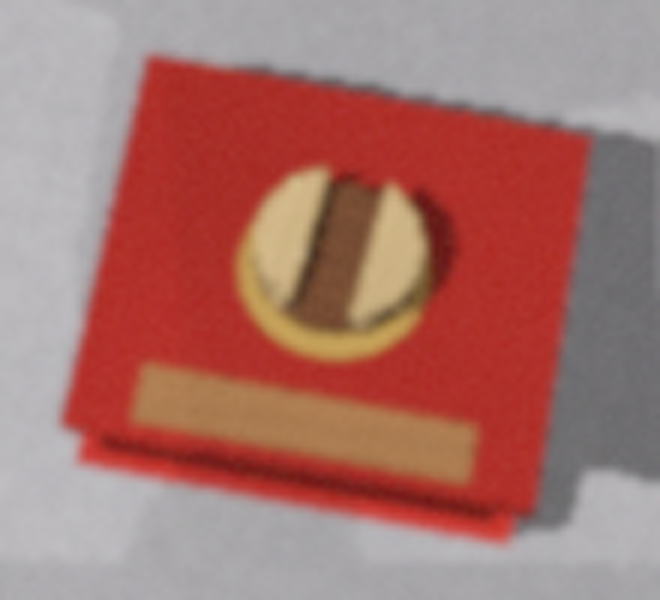

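The lid sits at about 0.456 rad. The box yaw is about -0.18, the hinge is at about (0.630, -0.004, 0.095), and the drawer floor is at about 0.010. The stud and slot positions agree with this to within 5 mm. I'll close the lid with the fingers shut, following the arc of the lid.

```bash
cat >> h.py <<'E'
from bench import *
def down(yaw): return [0,np.cos(yaw/2),np.sin(yaw/2),0]   # tool down, tool x at yaw
def fz(): return state()['ft_force'][2]
E
python3 - <<'E'
from h import *
np.set_printoptions(precision=4,suppress=True)
g=np.array([.984,-.176]);H=np.array([.630,-.004,.095])
def edge(t,x=-.174,z=.014): # tip point
    return np.r_[H[:2]+g*(x*np.cos(t)+z*np.sin(t)),H[2]-x*np.sin(t)+z*np.cos(t)]
def tcp(t,up=0): return edge(t)+[0,0,.008+up]
o=down(np.pi/2-.2)
close()
move_to(tcp(.5,.06),o);print(state()['time'],state()['joint_pos'])
f0=fz();print('f0',f0)
for t,v in [(.5,.1),(.4,.06),(.3,.06),(.2,.06),(.1,.05),(.05,.04),(.03,.03),(.02,.03),(.01,.02),(0,.02),(-.01,.02),(-.02,.02),(-.03,.02)]:
    move_l(tcp(t),v);s=state();f=s['ft_force'][2]-f0
    print(t,round(s['time'],2),s['ee_pos'],s['ft_force'])
    if t<.1 and f>7: break
move_l(s['ee_pos']+np.array([0,0,.05]),.15)
move_to([.43,-.20,.25],o)
for n in("side","top"):
    d=get_image(n);cv2.imwrite(f'pics/{n}1.png',d['frame']);np.savez(f'{n}1.npz',**{k:np.array(v) for k,v in d.items()})
print(state()['time'])
d=dict(np.load('top1.npz'));cv2.imwrite('pics/crop1.png',cv2.resize(d['frame'][175:275,260:370],None,fx=6,fy=6,interpolation=2)[:600,:660])
E
```

```text
3.8583 [-0.0266 -0.2046  1.4657 -0.0002  1.8807  0.1746]
f0 -0.5911553415635203
0.5 4.61 [0.4865 0.0217 0.1993] [-0.5326 -0.105   0.0567]
0.4 5.05 [0.4773 0.0233 0.1834] [ 0.4105 -0.3796 -0.0571]
0.3 5.49 [0.47   0.0246 0.1671] [-0.0978 -0.0899 -0.128 ]
0.2 5.93 [0.4645 0.0256 0.1506] [-0.1583 -0.2039  0.7225]
0.1 6.43 [0.4606 0.0262 0.1337] [0.6268 0.3982 0.0783]
0.05 6.8 [0.4595 0.0265 0.1252] [-0.4964 -0.5191 -0.2708]
0.03 7.07 [0.4592 0.0265 0.122 ] [ 0.0152  0.2623 -0.1404]
0.02 7.32 [0.4591 0.0266 0.1204] [0.5454 0.3479 1.4407]
0.01 7.57 [0.4589 0.0266 0.1186] [-0.846   0.4351  0.8917]
0 7.82 [0.4588 0.0266 0.1168] [-0.2195 -0.4166  0.1804]
-0.01 8.07 [0.4587 0.0267 0.1153] [-1.2588  0.4093  1.4885]
-0.02 8.32 [0.4587 0.0267 0.1152] [-4.4135 -0.0859  9.0065]
9.8667
```

View pics/crop1.png

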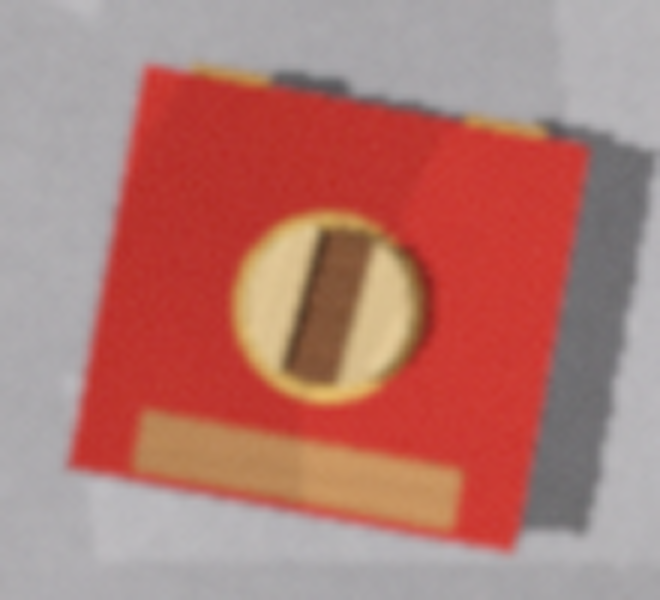

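The lid is shut: contact came with the tips at z = 0.107, against 0.109 expected. In the crop, the slot floor's centre is at about (329,306) and its direction is about -0.229 rad in yaw. I'll insert the closed fingers along the slot, which leaves 5 mm clearance per side, and press down to the ledge.

```bash
cat >> h.py <<'E'
def F(n=4):
    a=[]
    for _ in range(n): hold(.02);s=state();a.append(np.r_[s['ft_force'],s['moment']])
    return np.mean(a,0)
E
python3 - <<'E'
from h import *
np.set_printoptions(precision=4,suppress=True)
d=dict(np.load('top1.npz'));P=cloud(d);m=red(d);m[:,:265]=0;m[:,365:]=0;m[:180]=0;m[270:]=0
q=P[m];q=q[abs(q[:,2]-.107)<.008];print('lid z',np.median(q[:,2]))
R=cv2.minAreaRect(q[:,:2].astype(np.float32));print(R)
px=np.array([[[(329.5)/6-.5+260,(306.5)/6-.5+175]]])
x,y=cv2.undistortPoints(px,d['camera_matrix'],np.array([float(d['k1']),0,0,0,0]))[0,0]
W=np.linalg.inv(d['view']);r=W[:3,:3]@[x,-y,-1];c=W[:3,3]+r*(.125-W[2,3])/r[2];print('slot',c,P[226,315])
# lid rectangle centre is 100 mm from hinge as the stud axis -> should agree with slot centre
o=down(np.pi/2-.229)
move_to([c[0],c[1],.18],o);f0=F();print('f0',f0)
np.savez('ref.npz',c=c,f0=f0)
for z in [.150,.143,.139,.136,.134,.133]+list(np.arange(.1325,.119,-.0007)):
    move_l([c[0],c[1],z],.06 if z>.14 else .03);f=F(3)-f0;s=state()
    print(round(z,4),s['ee_pos'],f[:3],round(s['time'],2))
    if f[2]>9 or (s['ee_pos'][2]>.138 and f[2]>3): break
E
```

```text
lid z 0.10608248502077933
((0.5374153256416321, 0.013837173581123352), (0.21482430398464203, 0.19472265243530273), 79.49457550048828)
slot [0.536 0.014 0.125] [0.5349 0.0123 0.1187]
f0 [-0.     -0.0935 -0.5138 -0.0687 -0.0487  0.0025]
0.15 [0.5361 0.014  0.1503] [-0.1867  0.0459  0.6846] 11.62
0.143 [0.5359 0.014  0.1427] [0.5446 0.1967 0.7805] 11.93
0.139 [0.5359 0.014  0.1389] [ 0.0022 -0.3355  0.6574] 12.27
0.136 [0.5359 0.014  0.1358] [0.5483 0.4537 0.4157] 12.57
0.134 [0.5359 0.014  0.1339] [0.211  0.0567 0.5467] 12.87
0.133 [0.5361 0.014  0.1332] [-0.1676  0.1283  0.9326] 13.17
0.1325 [0.5361 0.014  0.1329] [0.3098 0.0398 3.3511] 13.47
0.1318 [0.5361 0.014  0.1319] [0.109  0.0527 4.1314] 13.77
0.1311 [0.5361 0.014  0.131 ] [ 1.0411 -0.3125  3.2214] 14.07
0.1304 [0.536  0.014  0.1303] [ 1.0117 -0.7953  2.9999] 14.37
0.1297 [0.5361 0.014  0.1297] [ 1.2708 -0.0534  3.1547] 14.67
0.129 [0.536  0.014  0.1292] [0.9084 0.6721 4.7213] 14.97
0.1283 [0.536 0.014 0.129] [-0.6799  0.3144  7.0165] 15.27
0.1276 [0.536  0.014  0.1289] [-1.6422  0.6668  9.4567] 15.57
```

Run:
```python
from h import *
np.set_printoptions(precision=3,suppress=True)
r=np.load('ref.npz');c=r['c'];f0=r['f0'];zc=.1278;a=0
while a<2.15:
    a+=.1 if a<.95 else .06
    move_l([c[0],c[1],zc],.03,down(np.pi/2-.229-a))
    f=F(2)-f0;s=state();z=s['ee_pos'][2]
    print(round(a,2),round(zc,4),round(z,4),f[:3],round(f[5],3),round(s['joint_pos'][5],3),round(s['time'],2))
    n=0
    while f[2]<6.5 and n<3 and z>.1275:
        n+=1;zc-=.0007;move_l([c[0],c[1],zc],.03);f=F(2)-f0;z=state()['ee_pos'][2];print('   ',round(zc,4),round(z,4),f[2])
    if f[2]>10.5: zc+=.0005
    if z<.1276 or f[2]>25 or np.hypot(*f[:2])>20 or s['time']>42: break
print('end',a,z,f,state()['time'])
```

```text
0.1 0.1278 0.1289 [-0.148  0.181  8.259] 0.002 0.292 15.85
0.2 0.1278 0.1289 [-0.198 -0.01   8.605] -0.049 0.392 16.13
0.3 0.1278 0.1289 [-0.464  0.031  9.227] -0.043 0.492 16.42
0.4 0.1278 0.129 [0.262 0.681 7.823] -0.043 0.592 16.7
0.5 0.1278 0.1289 [0.092 0.474 7.855] -0.06 0.692 16.98
0.6 0.1278 0.129 [-0.587  0.276  8.488] -0.094 0.792 17.27
0.7 0.1278 0.1289 [-1.108  0.095  7.771] -0.063 0.892 17.55
0.8 0.1278 0.1289 [-0.718 -0.709  8.385] -0.051 0.992 17.83
0.9 0.1278 0.129 [-0.426 -0.397  8.266] -0.035 1.092 18.12
1.0 0.1278 0.1289 [-0.562  0.274  7.785] -0.02 1.192 18.4
1.06 0.1278 0.1289 [ 0.014 -0.172  8.109] -0.04 1.252 18.68
1.12 0.1278 0.129 [0.233 0.325 7.899] -0.005 1.312 18.97
1.18 0.1278 0.1289 [0.169 0.141 8.352] -0.025 1.372 19.25
1.24 0.1278 0.129 [-0.219  0.352  7.97 ] -0.02 1.432 19.53
1.3 0.1278 0.1289 [-0.109  0.407  7.757] 0.03 1.492 19.82
1.36 0.1278 0.1289 [0.051 0.773 8.049] 0.02 1.552 20.1
1.42 0.1278 0.129 [-0.609 -0.083  7.47 ] -0.032 1.612 20.38
1.48 0.1278 0.129 [0.934 0.683 7.679] -0.033 1.672 20.67
1.54 0.1278 0.129 [-0.145  0.52   8.193] 0.0 1.732 20.95
1.6 0.1278 0.1289 [-0.432  0.367  7.466] -0.039 1.792 21.23
1.66 0.1278 0.1289 [0.559 0.237 7.853] -0.008 1.852 21.52
1.72 0.1278 0.1289 [0.013 0.05  8.013] -0.027 1.912 21.8
1.78 0.1278 0.1289 [ 0.388 -0.633  8.278] -0.014 1.972 22.08
1.84 0.1278 0.129 [-0.382 -0.164  8.032] 0.006 2.032 22.37
1.9 0.1278 0.129 [0.141 0.322 7.854] 0.003 2.092 22.65
1.96 0.1278 0.129 [0.509 0.387 8.039] -0.008 2.152 22.93
2.02 0.1278 0.129 [-0.42   0.293  8.351] -0.064 2.212 23.22
2.08 0.1278 0.129 [-0.305  0.603  8.039] -0.006 2.272 23.5
2.14 0.1278 0.129 [-0.006  0.51   8.066] -0.003 2.332 23.78
2.2 0.1278 0.1289 [ 0.428 -0.374  7.875] 0.018 2.392 24.07
end 2.2000000000000006 0.12893931813976955 [ 0.428 -0.374  7.875  0.211  0.025  0.018] 24.0667
```

The tool moment stayed near zero, so the closed fingers probably spun inside the slot without turning the stud. I'll lift, clear the view and look.

Run:
```python
from h import *
r=np.load('ref.npz');c=r['c']
move_l([c[0],c[1],.17],.15)
d=get_image('side');cv2.imwrite('pics/side2.png',d['frame'])
move_to([.45,-.15,.22],down(np.pi/2-.229))
d=get_image('top');print(state()['time'],state()['finger_gap'])
cv2.imwrite('pics/crop2.png',cv2.resize(d['frame'][175:275,260:370],None,fx=6,fy=6,interpolation=2)[:600,:660])
```

```text
26.7833 0.0004639150309122363
```

View pics/crop2.png

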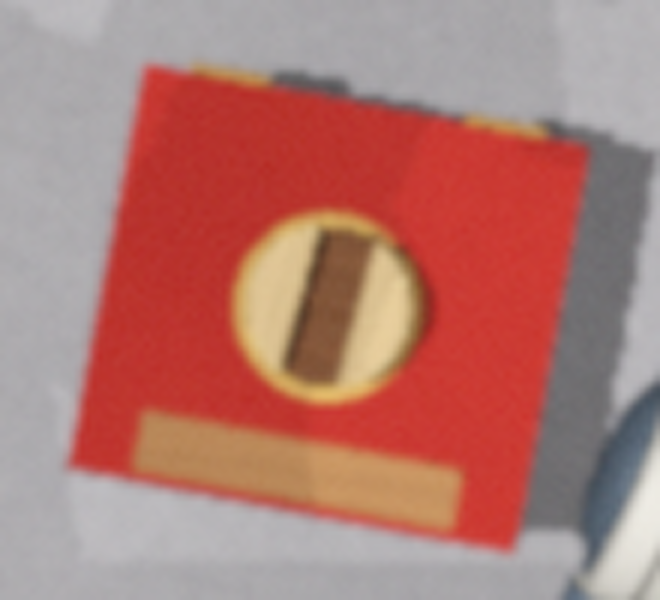

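Run:
```python
import cv2
i=cv2.imread('pics/side2.png');cv2.imwrite('pics/side2c.png',cv2.resize(i[130:250,270:430],None,fx=5,fy=5,interpolation=2))
```

```text
(no output)
```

View pics/side2c.png

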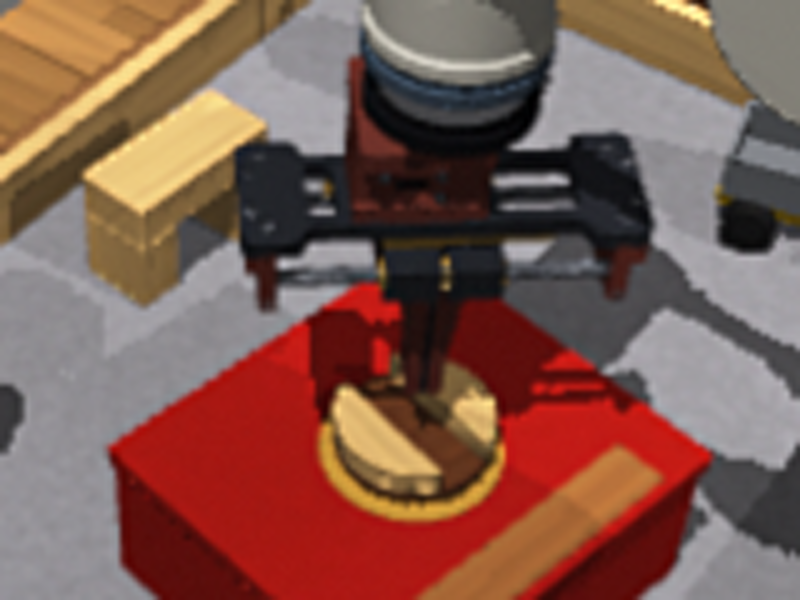

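The stud didn't turn. The slot is unchanged in the crop, and the side view shows the closed tips are narrower than the slot. So I'll crank it instead: put the fingertips in the slot 25 mm off the axis and orbit clockwise while pressing lightly.

Run:
```python
from h import *
np.set_printoptions(precision=3,suppress=True)
r=np.load('ref.npz');c=r['c'];y0=-.229;R=.025
def go(a,z,v=.05):
    y=y0-a; move_l([c[0]+R*np.cos(y),c[1]+R*np.sin(y),z],v,down(np.pi/2+y))
move_to([c[0]+R*np.cos(y0),c[1]+R*np.sin(y0),.16],down(np.pi/2+y0));f0=F()
np.savez('ref2.npz',c=c,f0=f0)
ok=True
for z in [.146,.140,.134,.1295,.1285,.1278]:
    go(0,z);f=F(2)-f0;s=state();print(z,s['ee_pos'],f[:3],round(s['time'],2))
    if s['ee_pos'][2]>.1315 and f[2]>3: ok=False;break
zc=.1278;a=0;drop=False
while ok and a<2.1:
    a+=.1 if a<.75 else .06
    go(a,zc);f=F(2)-f0;s=state();z=s['ee_pos'][2]
    p=s['ee_pos'][:2]-c[:2];act=y0-np.arctan2(p[1],p[0])
    print(round(a,2),round(act,3),round(zc,4),round(z,4),f[:3],round(np.hypot(*p),4),round(s['time'],2))
    n=0
    while f[2]<6.5 and n<3 and z>.1275:
        n+=1;zc-=.0007;go(a,zc,.03);f=F(2)-f0;z=state()['ee_pos'][2];print('   ',round(zc,4),round(z,4),f[2])
    if z<.1278: drop=True;break
    if f[2]>10.5: zc+=.0005
    if f[2]>25 or np.hypot(*f[:2])>22 or s['time']>46: break
while drop and z>.1205:
    zc-=.001;go(a,zc,.03);f=F(2)-f0;z=state()['ee_pos'][2];print('drop',round(zc,4),round(z,4),f[:3])
    if f[2]>12: break
print('end',state()['time'])
```

```text
0.146 [0.56  0.008 0.146] [0.031 0.271 0.387] 28.14
0.14 [0.56  0.008 0.14 ] [-0.821 -0.048  0.444] 28.44
0.134 [0.56  0.008 0.134] [0.353 0.656 0.238] 28.74
0.1295 [0.56  0.008 0.129] [-0.216  0.971 -0.246] 29.02
0.1285 [0.56  0.008 0.129] [-1.973  0.013  4.818] 29.31
0.1278 [0.56  0.008 0.129] [-3.398  1.2    7.726] 29.59
0.1 0.075 0.1278 0.1291 [-0.596  2.077  6.156] 0.0254 29.88
    0.1271 0.129 8.846817942490585
0.2 0.155 0.1271 0.129 [-0.557  3.198  8.587] 0.0256 30.44
0.3 0.247 0.1271 0.1291 [0.397 3.477 7.382] 0.0257 30.73
0.4 0.344 0.1271 0.129 [0.442 3.146 7.6  ] 0.0257 31.01
0.5 0.441 0.1271 0.1291 [1.688 2.294 6.8  ] 0.0257 31.29
0.6 0.538 0.1271 0.1291 [2.471 2.651 6.619] 0.0257 31.57
0.7 0.637 0.1271 0.1291 [2.925 2.093 7.337] 0.0257 31.86
0.8 0.735 0.1271 0.1291 [2.457 1.571 5.879] 0.0256 32.14
    0.1264 0.129 9.544777519902881
0.86 0.787 0.1264 0.129 [2.539 1.335 9.077] 0.0257 32.71
0.92 0.847 0.1264 0.129 [2.479 1.964 8.995] 0.0257 32.99
0.98 0.909 0.1264 0.1289 [2.041 1.252 7.99 ] 0.0257 33.27
1.04 1.001 0.1264 0.1274 [2.139 0.438 3.633] 0.0253 33.56
drop 0.1254 0.1252 [2.69  0.685 3.236]
drop 0.1244 0.1241 [2.468 0.648 2.858]
drop 0.1234 0.1232 [2.074 1.016 2.329]
drop 0.1224 0.1223 [1.643 1.103 1.761]
drop 0.1214 0.1221 [0.482 1.476 6.368]
drop 0.1204 0.1219 [-1.287  1.634  9.332]
drop 0.1194 0.1218 [-2.311  1.375 11.94 ]
drop 0.1184 0.1217 [-4.317  1.026 15.22 ]
end 35.825
```

The stud dropped the full 11 mm, from 0.133 to 0.122, and then stopped firmly. I'll unload the cheek, lift, clear and check.

Run:
```python
from h import *
c=np.load('ref2.npz')['c'];y=-.229-.96
move_l([c[0]+.025*np.cos(y),c[1]+.025*np.sin(y),.1225],.05)
move_l([c[0]+.025*np.cos(y),c[1]+.025*np.sin(y),.18],.1)
move_to([.45,-.15,.24],down(np.pi/2-.229))
d=get_image('top');P=cloud(d);m=red(d);m[:,:265]=0;m[:,365:]=0;m[:180]=0;m[270:]=0
print('lid z',np.nanmedian(P[m][:,2]),'head z now',np.nanmedian(P[213:216,310:320,2]),np.nanmedian(P[236:239,310:320,2]))
P1=cloud(dict(np.load('top1.npz')));print('cheeks before',np.nanmedian(P1[222:230,302:306,2]),np.nanmedian(P1[220:228,324:328,2]))
cv2.imwrite('pics/crop3.png',cv2.resize(d['frame'][125:325,160:480],None,fx=2.5,fy=2.5,interpolation=2))
cv2.imwrite('pics/side3.png',get_image('side')['frame']);print(state()['time'])
```

```text
lid z 0.10597145550769294 head z now 0.12730380276228326 0.127173837024382
cheeks before 0.13847379346124788 0.13813683483042571
38.125
```

View pics/crop3.png

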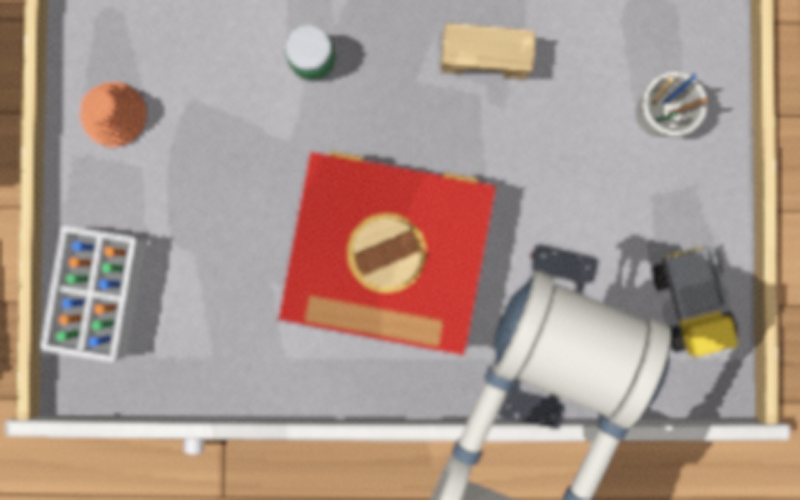

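The picture shows the slot turned to about 1.1 rad (stud at (387,253)). The head is 11 mm lower, the lid is shut and the bystanders haven't moved.

```bash
python3 -c "
from bench import *
print(job_done())"
```

```text
the job is handed in; nothing more can be done
None
```

I shut the lid and turned the stud clockwise until it dropped the full 11 mm into its catch, pressing with about 15 N at most; the other things in the drawer stayed put, and I handed the job in at about 38 s.

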